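# Sort the parts of a stripped air-conditioning compressor into their trays

## Robot

A 6-joint arm with a two-finger parallel gripper is mounted at the origin on the work surface. World frame = base frame: x ahead of the robot, y to its left, z up, the work surface at z = 0. Lengths are in m, angles in rad, forces in N, time in s.
With the tool pointing down it reaches from about 0.3 to 0.775 m from the base axis. Payload 14.6 kg.
Tool frame: the origin (TCP) lies at the centre of the arm's flange, where the gripper is bolted on; the fingertips stand 199 mm ahead of it and the grasp point (between the pads) lies robot.tcp_to_grasp ahead of it (robot.tcp_to_grasp is the distance from the TCP to the grasp point, in m); z points along the fingers, y is the line along which they close (so a half turn about z gives the same grasp; the last joint's range is limited). The gripper opens to 94 mm and grips with 3 to 60 N. Pads are 16 mm wide; open, the fingers measure 119 mm over their backs; the gripper's body (75 mm by 177 mm) begins 78 mm behind the grasp point.
Start: joints at [1.156, 0.3, 1.521, -0, 1.321, -0.067], TCP at [0.187, 0.517, 0.405] pointing down, gripper open.
Joint ranges: [-3.03, 3.03], [-0.79, 2.21], [0.23, 2.52], [-1.04, 4.18], [0, 3.07], [-2.55, 2.55]. Speed limits (rad/s): [2.22, 2.22, 2.57, 3.14, 3.14, 3.14].

## Interface

Orientations are given as a rotation vector (axis times angle).
In Python, from plant import robot gives the robot as it stands. The module is installed in compiled form; this text tells all that it offers.
- The arm moves only by the tool servo_tool, never from a script. Its argument "deltas" is a list of rows, each a list of 3 entries, a list of its own where there are three numbers: the finger opening in cm, from 0 to 9.4, then the shift along the world's x, y, z in cm, then the turn, a rotation vector about the world's x, y, z in rad. In form: [[grip, [x, y, z], [wx, wy, wz]], ...]. A call has 1 to 20 rows; each row shifts and turns the commanded pose from where the row before left it; what a row does not reach is not made up. A row lasts 1/10 s, in which the tool goes at most 50 mm and 8.59 degrees, less where a joint would pass 70% of its speed; a pose out of reach is approached as far as the arm can. A call with a gripper value outside its range is refused whole. The fingers move at their own pace and stop on an object; "grip_force" is the grip in N (left out, the last holds). Time passes only in rows, so rows that do not move let the fingers close. It gives the time, the measured TCP pose, the force, the opening and the grip force at its end, in the units of the state.
- robot.sense(): the state, without advancing time (a new reading comes with each control period).
- robot.capture(name): name is "scene" or "top" or "wrist"; returns the picture (400x640x3 uint8, red, green, blue); there is no depth.
- robot.get_calibration(name): a dict with "fov_y" (degrees; the focal length in pixels is half the picture's height over the tangent of half this angle, whatever the lens; pixels are square), "cx", "cy" (the principal point, pixels), "R" (3x3) and "t" (3): a world point X has camera coordinates R X + t. Camera axes: x right, y down, z forward; pixel columns grow to the right and rows downward; lengths in m; the calibration is good to about 2 mm. A picture is of the moment at which its call begins: read the wrist's pose just before it. get_calibration takes no time and is no camera call; for the wrist camera it gives the pose at the moment of the call.
- robot.hand_in(): hands the job in; it is judged then, once.
Trained networks look in the newest picture that a camera, given by its name, has taken for a name from the list of things; names that differ only in an ending like _2 or _b are one class to them, and where a whole thing is asked for, a point or a joint stands for the part that bears it (a point fixed in the world has none). Each returns a list of dicts, best first, with "conf" (0 to 1); they miss things now and then, are a little off and sometimes report something else, mostly with a low value. They report only what shows in the picture. A call takes as long as a camera call. They do not tell look-alikes from the thing itself.
- robot.masks_of(camera, query): "mask" (400x640 bool, what is visible of it) and "position" ([row, column] as shares, 0 to 1, of the picture: columns of its width, rows of its height, amid what is visible of it).
- robot.mark_of(camera, query): "position" ([row, column] as shares, 0 to 1, of the picture: columns of its width, rows of its height: a listed point, or the origin of a listed thing).
The state is a dict: "time_s": time; "joint_positions": joint angles; "dq": joint speeds; "joint_torque": joint torques, N m; "position": TCP position; "ee_rot": TCP orientation; "force": force on the tool from outside, world axes, zero at the start; "torque": the same for the moment, N m; "gripper_width": finger opening in m; "gripper_force": force on a finger pad.
Only numpy, scipy, OpenCV 4.12 (cv2) and the standard library are available. Lean on these libraries where they do the work, as an engineer would, in place of code of your own. Each camera call takes 0.05 s, during which the arm holds its last target. There are 200 camera calls.

## Task

Sort the parts of the stripped compressor into the trays: both pistons lying down in the blue tray, both brass service valves standing on their feet in the orange tray, and the bearing lying flat in the green tray. Every part must rest on its tray's floor, set down gently and not dropped; leave the two dark sockets standing where they are.

Things in the scene. Friction and masses are not known exactly. Their poses are not given: they have to be found in the camera images.
- plain_piston: Plain bright aluminium compressor piston, lying down: two round heads 30 mm across, joined by a 33 mm long, 30 mm wide bridge block; 83 mm long, about 0.11 kg. Origin: middle of its axis, 15 mm above what it lies on; x along its length, z up. The bridge is flat below, level with the heads (it does not roll), its top 9 mm above the axis; grip across the bridge
- ringed_piston: Aluminium compressor piston with a black ring round each head, lying down: two round heads 30 mm across, joined by a 33 mm long, 30 mm wide bridge block; 83 mm long, about 0.11 kg. Origin: middle of its axis, 15 mm above what it lies on; x along its length, z up. The bridge is flat below, level with the heads (it does not roll), its top 9 mm above the axis; grip across the bridge
- red_valve: Brass service valve with a red cap, 44 mm tall, standing on its hexagonal brass foot (34 mm over the corners, 14 mm high), then a neck 18 mm across, then from 24 mm height up the cap, 22 mm across and 20 mm tall. Mass about 0.07 kg. Origin: centre of the underside of the foot; z is its axis, up at the start
- blue_valve: Brass service valve with a blue cap, 44 mm tall, standing on its hexagonal brass foot (34 mm over the corners, 14 mm high), then a neck 18 mm across, then from 24 mm height up the cap, 22 mm across and 20 mm tall. Mass about 0.07 kg. Origin: centre of the underside of the foot; z is its axis, up at the start
- bearing: Steel ball bearing (a ring with a circle of dark dots on top) lying flat, 55 mm outside, 35 mm bore, 20 mm high, mass about 0.16 kg. Origin: centre of its underside; z is its axis, up
- blue_tray: Blue plastic tray for the pistons, an open box 140 x 160 x 32 mm high outside (x by y by z), walls and floor 5 mm thick, fixed to the bench, standing level. Origin: centre of its underside on the bench; the inner floor is 5 mm above it. x runs along the 140 mm side, z up
- orange_tray: Orange plastic tray for the brass valves, an open box 140 x 160 x 32 mm high outside (x by y by z), walls and floor 5 mm thick, fixed to the bench, standing level. Origin: centre of its underside on the bench; the inner floor is 5 mm above it. x runs along the 140 mm side, z up
- green_tray: Green plastic tray for the bearing, an open box 140 x 160 x 32 mm high outside (x by y by z), walls and floor 5 mm thick, fixed to the bench, standing level. Origin: centre of its underside on the bench; the inner floor is 5 mm above it. x runs along the 140 mm side, z up
- big_socket: Dark steel socket (plain cylinder, 24 mm across, 28 mm tall) standing loose between the parts and the trays; to be left alone. Origin: centre of its underside; z up
- small_socket: Dark steel socket (plain cylinder, 20 mm across, 28 mm tall) standing loose between the parts and the trays; to be left alone. Origin: centre of its underside; z up
Things that resemble listed ones, but are neither listed nor needed, are in the scene too. Leave any purple look-alike of the blue_valve alone. Leave any brown or red look-alike of the ringed_piston alone.

How it is judged:
By the outcome, as a careful person would: the job done as asked, in the order asked, and still so for the second after the job is handed in, with the robot touching nothing.
It also fails if it takes over 112 s, if anything falls off the work surface, if the arm or the gripper's body presses on something with over 40 N, if the wrist force passes 120 N, or if a joint passes its speed limit or range.

## Working session

There is one attempt and no reset: what is moved stays moved. The work goes in short steps, Python scripts to look and compute and a tool call to move; the robot and the scene stay as the last step left them, time stands still between calls to the robot, and variables do not carry over. Pictures are saved under pics/ and viewed, at most 14 in all, crops included, and the job is handed in when it is done.

Besides the shell and the picture viewer there is one more tool, called after "Emit:" as name([rows], argument=value, ...), one row to a line, values as JSON. servo_tool: Moves the arm, as the interface text tells. Its arguments: {"type":"object","properties":{"deltas":{"type":"array","items":{"type":"array"}},"grip_force":{"type":"number"}},"required":["deltas"]}

```bash
mkdir -p pics; cat > h.py <<'E'
import numpy as np,cv2
from plant import robot
def ray(cam,rc,z,cal=None):
    c=cal or robot.get_calibration(cam); f=200/np.tan(np.radians(c["fov_y"])/2)
    R=np.array(c["R"]);t=np.array(c["t"])
    d=R.T@np.array([(rc[1]-c["cx"])/f,(rc[0]-c["cy"])/f,1]);o=-R.T@t
    return o+d*(z-o[2])/d[2]
def save(cam,n):
    im=robot.capture(cam); cv2.imwrite(f"pics/{n}.png",im[:,:,::-1]); return im
E
python3 - <<'E'
from h import *
s=robot.sense();print({k:np.round(v,3) for k,v in s.items()},robot.tcp_to_grasp)
for c in("top","scene"):
    save(c,c+"0");k=robot.get_calibration(c);print(c,k)
H=dict(plain_piston=.015,ringed_piston=.015,red_valve=0,blue_valve=0,bearing=0,blue_tray=0,orange_tray=0,green_tray=0,big_socket=0,small_socket=0)
for q,z in H.items():
    for m in robot.mark_of("top",q)[:4]:
        p=np.array(m["position"])*[400,640]
        print(q,round(m["conf"],2),p.round(),ray("top",p,z).round(3))
E
```

```text
{'time_s': np.float64(0.0), 'joint_positions': array([ 1.156,  0.3  ,  1.522, -0.   ,  1.321, -0.067]), 'dq': array([ 0.   , -0.002,  0.001, -0.001,  0.001, -0.   ]), 'joint_torque': array([ 0.0000e+00, -5.3180e+01, -3.5274e+01,  7.1000e-02,  2.4000e-02,
        0.0000e+00]), 'position': array([0.187, 0.517, 0.404]), 'ee_rot': array([-5.440e-01, -3.094e+00,  2.000e-03]), 'force': array([-0.185, -0.263,  0.025]), 'torque': array([ 0.055, -0.038,  0.01 ]), 'gripper_force': np.float64(0.0), 'gripper_width': np.float64(0.094)} 0.1804
top {'fov_y': 52.27252362950108, 'cx': 312.6952414230244, 'cy': 201.18034378785694, 'R': array([[-0.02008033, -0.99974694, -0.01014058],
       [-0.98213584,  0.02162263, -0.18692687],
       [ 0.18709883,  0.00620587, -0.98232149]]), 't': array([0.0309625 , 0.47342167, 0.97147699])}
scene {'fov_y': 48.92299980381661, 'cx': 315.9643787460452, 'cy': 206.34128236923118, 'R': array([[ 0.87652348,  0.48120166,  0.01231076],
       [ 0.33805399, -0.59716629, -0.7274008 ],
       [-0.3426749 ,  0.64174558, -0.68610242]]), 't': array([-0.42958725, -0.10375408,  1.21141822])}
plain_piston 0.57 [215. 385.] [ 0.439 -0.163  0.015]
plain_piston 0.57 [143. 319.] [0.637 0.003 0.015]
ringed_piston 0.98 [276. 243.] [0.294 0.198 0.015]
ringed_piston 0.95 [283. 181.] [0.28  0.352 0.015]
ringed_piston 0.71 [244. 200.] [0.375 0.307 0.015]
red_valve 0.58 [246. 435.] [ 0.361 -0.287  0.   ]
blue_valve 0.53 [203. 319.] [0.478 0.005 0.   ]
blue_valve 0.48 [225. 345.] [ 0.418 -0.06   0.   ]
bearing 0.64 [140. 317.] [0.649 0.007 0.   ]
bearing 0.5 [218. 257.] [0.442 0.167 0.   ]
blue_tray 0.9 [168. 428.] [ 0.564 -0.286  0.   ]
orange_tray 0.7 [168. 220.] [0.577 0.267 0.   ]
green_tray 0.74 [140. 316.] [0.648 0.01  0.   ]
green_tray 0.18 [245. 433.] [ 0.363 -0.284  0.   ]
big_socket 0.65 [189. 281.] [0.517 0.104 0.   ]
small_socket 0.59 [189. 355.] [ 0.514 -0.091  0.   ]
```

```bash
python3 -c "
import cv2
a=cv2.imread('pics/top0.png');cv2.imwrite('pics/top0c.png',cv2.resize(a[100:320,140:470],(800,533),interpolation=cv2.INTER_CUBIC))"
```

```text
(no output)
```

View pics/top0c.png

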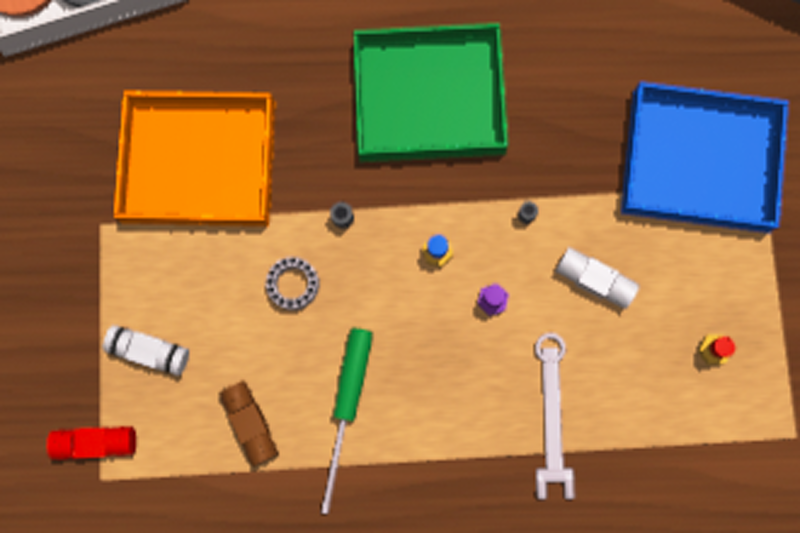

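View pics/scene0.png

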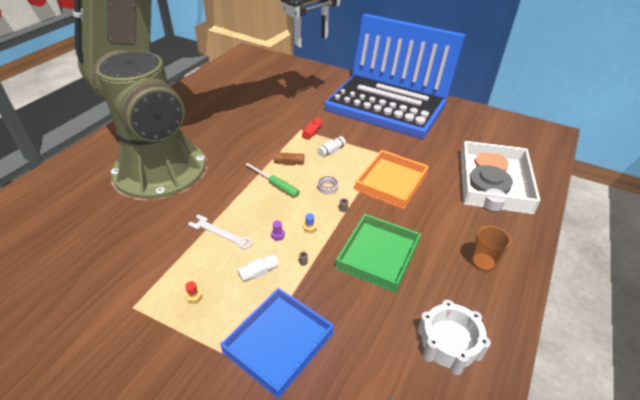

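The top picture shows ringed-piston candidates at px (row, col) 245,200 (bare aluminium with black rings, fits), 283,181 (red, no) and 276,243 (brown, no). Blue-valve candidates are 203,319 (blue cap, fits) and 225,345 (purple, no). The enlarged crop confirms both choices. Next I measure poses with both fixed cameras.

```bash
cat > meas.py <<'E'
from h import *
from scipy.optimize import minimize
robot.capture("top");robot.capture("scene")
X=dict(plain_piston=(.439,-.163,.015),ringed_piston=(.375,.307,.015),red_valve=(.361,-.287,0),blue_valve=(.478,.005,0),bearing=(.442,.167,0),blue_tray=(.564,-.286,0),orange_tray=(.577,.267,0),green_tray=(.648,.01,0))
def proj(c,X):
    k=robot.get_calibration(c);f=200/np.tan(np.radians(k["fov_y"])/2);p=np.atleast_2d(X)@np.array(k["R"]).T+k["t"]
    return np.c_[p[:,1]/p[:,2]*f+k["cy"],p[:,0]/p[:,2]*f+k["cx"]]
def hull(p,dims,tray):
    x,y,a=p[:3];w,h,t=dims
    c=np.array([[i*w/2,j*h/2,z] for i in(-1,1) for j in(-1,1) for z in(0,t)])
    R=np.array([[np.cos(a),-np.sin(a)],[np.sin(a),np.cos(a)]]);c[:,:2]=c[:,:2]@R.T+[x,y];return c
for q,x in X.items():
    out=[];ms={}
    for c in("top","scene"):
        pr=proj(c,x)[0]
        for kind,fn in(("mark",robot.mark_of),("mask",robot.masks_of)):
            L=[m for m in fn(c,q) if np.linalg.norm(np.array(m["position"])*[400,640]-pr)<14]
            if L:
                m=L[0]
                if kind=="mark": out.append((c,round(m["conf"],2),ray(c,np.array(m["position"])*[400,640],x[2])[:2].round(4)))
                else: ms[c]=m["mask"]
    yaw=None
    if "piston" in q and ms:
        yaw=[]
        for c,m in ms.items():
            pts=np.array([ray(c,p,.018)[:2] for p in np.argwhere(m)]);r=cv2.minAreaRect((pts*1000).astype(np.float32))
            b=cv2.boxPoints(r);e=[b[1]-b[0],b[2]-b[1]];e=max(e,key=np.linalg.norm)
            u,s,v=np.linalg.svd(pts-pts.mean(0),full_matrices=False)
            yaw.append((c,np.round((np.arctan2(e[1],e[0])+1.571)%np.pi-1.571,3),np.round((np.arctan2(v[0,1],v[0,0])+1.571)%np.pi-1.571,3),np.round(r[0],1),np.round(r[1],1)))
    if "tray" in q and ms:
        def cost(p):
            s=0
            for c,m in ms.items():
                h=cv2.convexHull((proj(c,hull(p,(.14,.16,.032),1))[:,::-1]*8).astype(np.int32)); I=np.zeros((400,640),np.uint8)
                cv2.fillConvexPoly(I,h,1,shift=3); s+=np.logical_xor(I>0,m).sum()
            return s
        best=min((minimize(cost,[x[0],x[1],a],method="Nelder-Mead",options=dict(initial_simplex=[[x[0],x[1],a],[x[0]+.01,x[1],a],[x[0],x[1]+.01,a],[x[0],x[1],a+.15]])) for a in(-.15,0,.15)),key=lambda r:r.fun)
        yaw=(best.x.round(4),best.fun,[int(m.sum()) for m in ms.values()])
    print(q,out,yaw)
E
python3 meas.py
```

```text
plain_piston [('top', 0.77, array([ 0.4436, -0.1665])), ('scene', 0.74, array([ 0.4398, -0.1721]))] [('top', np.float32(1.059), np.float64(1.041), array([ 440.3, -163.3]), array([85.2, 33.7])), ('scene', np.float32(0.934), np.float64(1.075), array([ 439.9, -168.7]), array([86.6, 48.1]))]
ringed_piston [('top', 0.9, array([0.3769, 0.3066])), ('scene', 0.85, array([0.3654, 0.3171]))] [('top', np.float32(1.234), np.float64(1.223), array([374.8, 307.9]), array([91.6, 30.5])), ('scene', np.float32(1.266), np.float64(1.337), array([374.4, 305.4]), array([107.4,  50.1]))]
red_valve [('top', 0.61, array([ 0.3626, -0.289 ])), ('scene', 0.85, array([ 0.3572, -0.284 ]))] None
blue_valve [('top', 0.57, array([ 4.818e-01, -1.000e-04])), ('scene', 0.51, array([0.4708, 0.0109]))] None
bearing [('top', 0.77, array([0.444 , 0.1583])), ('scene', 0.52, array([0.441 , 0.1447]))] None
blue_tray [('top', 0.94, array([ 0.5719, -0.2895])), ('scene', 0.64, array([ 0.5584, -0.2863]))] (array([ 0.5661, -0.2866, -0.1683]), np.float64(368.0), [3569, 6846])
orange_tray [('top', 0.64, array([0.5728, 0.2636])), ('scene', 0.77, array([0.5816, 0.2562]))] (array([ 0.578 ,  0.2607, -0.0368]), np.float64(401.0), [3435, 2565])
green_tray [('top', 0.57, array([0.6501, 0.0047])), ('scene', 0.89, array([0.6434, 0.0047]))] (array([0.646 , 0.0067, 0.0214]), np.float64(284.0), [3323, 4201])
```

Emit:
servo_tool([
  [9.4, [1.6, -1.75, -0.4], [0, 0, -0.13]],
  [9.4, [1.6, -1.75, -0.4], [0, 0, -0.13]],
  [9.4, [1.6, -1.75, -0.4], [0, 0, -0.13]],
  [9.4, [1.6, -1.75, -0.4], [0, 0, -0.13]],
  [9.4, [1.6, -1.75, -0.4], [0, 0, -0.13]],
  [9.4, [1.6, -1.75, -0.4], [0, 0, -0.13]],
  [9.4, [1.6, -1.75, -0.4], [0, 0, -0.13]],
  [9.4, [1.6, -1.75, -0.4], [0, 0, -0.13]],
  [9.4, [1.6, -1.75, -0.4], [0, 0, -0.13]],
  [9.4, [1.6, -1.75, -0.4], [0, 0, -0.13]],
  [9.4, [1.6, -1.75, -0.4], [0, 0, -0.13]],
  [9.4, [1.6, -1.75, -0.4], [0, 0, -0.13]],
  [9.4, [0, 0, 0], [0, 0, 0]],
  [9.4, [0, 0, 0], [0, 0, 0]],
], grip_force=25)

```text
time_s: 3.7
position: [0.3795, 0.307, 0.3567]
ee_rot: [-2.561, -1.819, 0.0]
force: [0.1, 0.6, 0.9]
gripper_width: 0.0939
gripper_force: 0.0
```

```bash
cat > w.py <<'E'
import sys
from h import *
from scipy.spatial.transform import Rotation as Ro
def yaw():
    y=Ro.from_rotvec(robot.sense()["ee_rot"]).as_matrix()[:,1];return np.arctan2(y[1],y[0])
def look(q,near,n=None,zm=.018,zk=.015,cam="wrist"):
    k=robot.get_calibration(cam);im=robot.capture(cam)
    if n: cv2.imwrite(f"pics/{n}.png",im[:,:,::-1])
    s=robot.sense();print("tcp",s["position"].round(4),"yaw",yaw().round(3),"t",s["time_s"],"tilt",Ro.from_rotvec(s["ee_rot"]).as_matrix()[:,2].round(3),"w",s["gripper_width"].round(4))
    for m in robot.mark_of(cam,q):
        p=ray(cam,np.array(m["position"])*[400,640],zk,k)[:2]
        if np.hypot(*(p-near))<.05: print("mark",round(m["conf"],2),p.round(4))
    for m in robot.masks_of(cam,q):
        c=ray(cam,np.array(m["position"])*[400,640],zm,k)[:2]
        if np.hypot(*(c-near))>.05: continue
        a=np.argwhere(m["mask"]);pts=np.array([ray(cam,p,zm,k)[:2] for p in a])
        r=cv2.minAreaRect((pts*1000).astype(np.float32));v=np.linalg.svd(pts-pts.mean(0),full_matrices=False)[2][0]
        print("mask",round(m["conf"],2),"px",a.mean(0).round(),a.min(0),a.max(0),"mean",pts.mean(0).round(4),"rect",np.round(r[0],1),np.round(r[1],1),"pca",round((np.arctan2(v[1],v[0])+1.571)%np.pi-1.571,3))
if __name__=="__main__":
    A=sys.argv;look(A[1],np.array([float(A[2]),float(A[3])]),A[4] if len(A)>4 and A[4]!="-" else None,*(float(x) for x in A[5:]))
E
python3 w.py ringed_piston .375 .307 w1
```

```text
Traceback (most recent call last):
  File "w.py", line 20, in <module>
    A=sys.argv;look(A[1],np.array([float(A[2]),float(A[3])]),A[4] if len(A)>4 and A[4]!="-" else None,*(float(x) for x in A[5:]))
               ~~~~^^^^^^^^^^^^^^^^^^^^^^^^^^^^^^^^^^^^^^^^^^^^^^^^^^^^^^^^^^^^^^^^^^^^^^^^^^^^^^^^^^^^^^^^^^^^^^^^^^^^^^^^^^^^^^
  File "w.py", line 9, in look
    s=robot.sense();print("tcp",s["position"].round(4),"yaw",yaw().round(3),"t",s["time_s"],"tilt",Ro.from_rotvec(s["ee_rot"]).as_matrix()[:,2].round(3),"w",s["gripper_width"].round(4))
                                                                                                                                                             ^^^^^^^^^^^^^^^^^^^^^^^^
AttributeError: 'float' object has no attribute 'round'
```

View pics/w1.png

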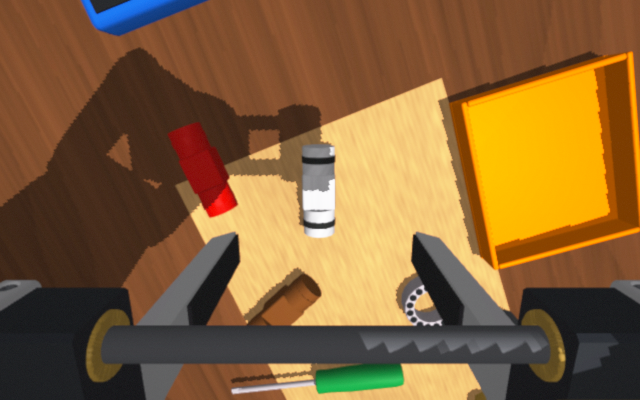

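The wrist view shows the ringed piston at about row 190, col 318, upright between the fingers; the red look-alike is at 168,205, well clear.

```bash
sed -i 's/s\["gripper_width"\].round(4)/round(s["gripper_width"],4)/' w.py; python3 w.py ringed_piston .375 .307 -
```

```text
tcp [0.3791 0.3076 0.3568] yaw -0.335 t 3.8 tilt [ 0.  0. -1.] w 0.0941
mark 0.66 [0.3752 0.3075]
mask 0.68 px [189. 319.] [143 302] [237 335] mean [0.3726 0.3075] rect [371.5 305.8] [90.2 30.9] pca 1.246
```

Emit:
servo_tool([
  [9.4, [-0.1, 0, -3], [0, 0, 0.01]],
  [9.4, [-0.1, 0, -3], [0, 0, 0]],
  [9.4, [-0.1, 0, -3], [0, 0, 0]],
  [9.4, [-0.1, 0, -3], [0, 0, 0]],
  [9.4, [-0.1, 0, -2], [0, 0, 0]],
  [9.4, [0, 0, -1], [0, 0, 0]],
  [9.4, [0, 0, -0.5], [0, 0, 0]],
  [9.4, [0, 0, 0], [0, 0, 0]],
  [2, [0, 0, 0], [0, 0, 0]],
  [2, [0, 0, 0], [0, 0, 0]],
  [2, [0, 0, 0], [0, 0, 0]],
  [2, [0, 0, 0], [0, 0, 0]],
  [2, [0, 0, 0], [0, 0, 0]],
  [2, [0, 0, 0], [0, 0, 0]],
  [2, [0, 0, 0], [0, 0, 0]],
  [2, [0, 0, 0], [0, 0, 0]],
  [2, [0, 0, 0], [0, 0, 0]],
  [2, [0, 0, 0], [0, 0, 0]],
], grip_force=25)

```text
time_s: 5.7
position: [0.3744, 0.307, 0.2016]
ee_rot: [-2.553, -1.83, 0.0]
force: [0.1, 0.2, 1.3]
gripper_width: 0.0299
gripper_force: 25.0
```

Emit:
servo_tool([
  [2, [0, 0, 1.5], [0, 0, 0]],
  [2, [0, 0, 3.5], [0, 0, 0]],
  [2, [0, 0, 3.5], [0, 0, 0]],
  [2, [0.6, -2, 1.5], [0, 0, -0.05]],
  [2, [1, -3.5, 0], [0, 0, -0.08]],
  [2, [1, -3.5, 0], [0, 0, -0.08]],
  [2, [1, -3.5, 0], [0, 0, -0.08]],
  [2, [1, -3.5, 0], [0, 0, -0.08]],
  [2, [1, -3.5, 0], [0, 0, -0.08]],
  [2, [1, -3.5, 0], [0, 0, -0.08]],
  [2, [1, -3.5, 0], [0, 0, -0.08]],
  [2, [1, -3.5, 0], [0, 0, -0.08]],
  [2, [1, -3.5, 0], [0, 0, -0.08]],
  [2, [1, -3.5, 0], [0, 0, -0.08]],
  [2, [1, -3.5, 0], [0, 0, -0.08]],
  [2, [1, -3.5, 0], [0, 0, -0.08]],
  [2, [1, -3.5, 0], [0, 0, -0.08]],
  [2, [1, -3.5, 0], [0, 0, -0.08]],
  [2, [1, -3.5, 0], [0, 0, -0.08]],
  [2, [1, -3.5, 0], [0, 0, -0.08]],
])

```text
time_s: 7.7
position: [0.5406, -0.2744, 0.3013]
ee_rot: [-3.138, 0.141, 0.001]
force: [0.5, 0.7, -1.7]
gripper_width: 0.0297
gripper_force: 25.0
```

Emit:
servo_tool([
  [2, [1, -3, 0], [0, 0, -0.08]],
  [2, [1, -2, 0], [0, 0, 0]],
  [2, [0, 0, 0], [0, 0, 0]],
])

```text
time_s: 8.0
position: [0.5606, -0.325, 0.3008]
ee_rot: [3.13, -0.264, -0.001]
force: [-0.6, 0.1, -1.2]
gripper_width: 0.0302
gripper_force: 25.0
```

```bash
python3 w.py blue_tray .566 -.287 w2 .032 0; python3 w.py plain_piston .44 -.165 -
```

```text
tcp [ 0.5603 -0.3237  0.3008] yaw -1.738 t 8.05 tilt [-0.001  0.001 -1.   ] w 0.03
mark 0.64 [ 0.5645 -0.2862]
mask 0.68 px [182. 257.] [109 154] [292 385] mean [ 0.5875 -0.2792] rect [ 568.2 -287.9] [160.4 139.9] pca -1.287
tcp [ 0.5603 -0.3221  0.3015] yaw -1.736 t 8.2 tilt [-0.001  0.    -1.   ] w 0.0296
```

View pics/w2.png

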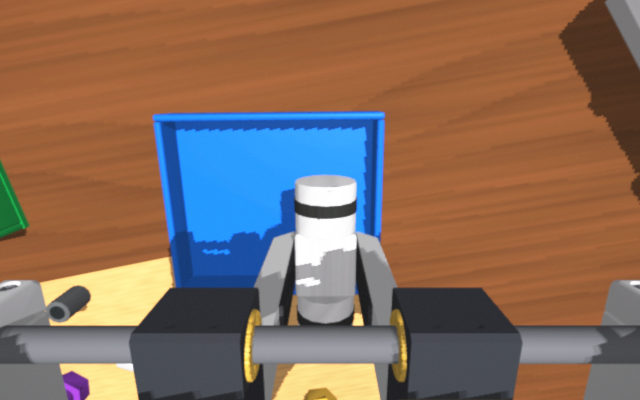

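The tray's rim matches 160 x 140 mm and is aligned with the camera; the piston hangs above its right half (col 325).

Emit:
servo_tool([
  [2, [0, 0, -3], [0, 0, 0]],
  [2, [0, 0, -3], [0, 0, 0]],
  [2, [0, 0, -2], [0, 0, 0]],
  [2, [0, 0, -0.8], [0, 0, 0]],
  [2, [0, 0, -0.3], [0, 0, 0]],
  [2, [0, 0, -0.2], [0, 0, 0]],
  [2, [0, 0, 0], [0, 0, 0]],
])

```text
time_s: 9.0
position: [0.5606, -0.3229, 0.2096]
ee_rot: [3.13, -0.261, 0.002]
force: [0.5, 0.8, -2.5]
gripper_width: 0.0299
gripper_force: 25.0
```

Emit:
servo_tool([
  [2, [0, 0, -0.1], [0, 0, 0]],
  [2, [0, 0, 0], [0, 0, 0]],
])

```text
time_s: 9.2
position: [0.5605, -0.323, 0.2082]
ee_rot: [3.13, -0.261, 0.001]
force: [-0.6, -0.0, -1.2]
gripper_width: 0.0297
gripper_force: 25.0
```

Emit:
servo_tool([
  [2, [0, 0, -0.1], [0, 0, 0]],
  [2, [0, 0, 0], [0, 0, 0]],
])

```text
time_s: 9.4
position: [0.5605, -0.323, 0.2067]
ee_rot: [3.131, -0.261, 0.0]
force: [0.2, -0.4, -0.8]
gripper_width: 0.0296
gripper_force: 25.0
```

Emit:
servo_tool([
  [2, [0, 0, -0.07], [0, 0, 0]],
  [2, [0, 0, 0], [0, 0, 0]],
])

```text
time_s: 9.6
position: [0.5605, -0.323, 0.2067]
ee_rot: [3.131, -0.261, 0.0]
force: [-2.8, 2.6, 5.6]
gripper_width: 0.0296
gripper_force: 25.0
```

Emit:
servo_tool([
  [3.2, [0, 0, 0], [0, 0, 0]],
  [4, [0, 0, 0], [0, 0, 0]],
  [4.4, [0, 0, 0], [0, 0, 0]],
  [4.4, [0, 0, 1], [0, 0, 0]],
  [4.4, [0, 0, 3], [0, 0, 0]],
  [4.4, [0, 0, 4], [0, 0, 0]],
  [9.4, [-1, 1.2, 4], [0, 0, 0.12]],
  [9.4, [-1, 1.5, 2], [0, 0, 0.12]],
  [9.4, [-1.2, 1.5, 0], [0, 0, 0.12]],
  [9.4, [-1.2, 1.5, 0], [0, 0, 0.12]],
  [9.4, [-1.2, 1.5, 0], [0, 0, 0.12]],
  [9.4, [-1.2, 1.5, 0], [0, 0, 0.12]],
  [9.4, [-1.2, 1.7, 0], [0, 0, 0.12]],
  [9.4, [-1.2, 1.7, 0], [0, 0, 0.12]],
  [9.4, [-1.4, 1.8, 0], [0, 0, 0.12]],
  [9.4, [-1.4, 1.8, 0], [0, 0, 0.12]],
  [9.4, [0, 0, 0], [0, 0, 0]],
  [9.4, [0, 0, 0], [0, 0, 0]],
])

```text
time_s: 11.4
position: [0.4406, -0.166, 0.3468]
ee_rot: [2.731, 1.55, 0.001]
force: [0.8, -0.4, 0.7]
gripper_width: 0.0939
gripper_force: 0.0
```

```bash
python3 w.py plain_piston .44 -.165 w3; python3 -c "
from w import *
look('ringed_piston',np.array([.56,-.323]),None,.023,.02,'top')"
```

```text
tcp [ 0.4408 -0.1663  0.3466] yaw -0.539 t 11.45 tilt [ 0.001 -0.001 -1.   ] w 0.0938
mark 0.8 [ 0.4413 -0.1675]
mask 0.76 px [190. 323.] [143 306] [239 340] mean [ 0.4386 -0.1656] rect [ 437.7 -167.3] [89.4 30.7] pca 1.039
tcp [ 0.4408 -0.1664  0.346 ] yaw -0.539 t 11.6 tilt [ 0. -0. -1.] w 0.0939
mark 0.39 [ 0.5576 -0.3171]
mask 0.4 px [153. 446.] [150 440] [156 451] mean [ 0.5986 -0.3282] rect [ 597.9 -326.5] [28.5 16.2] pca 1.319
```

View pics/w3.png

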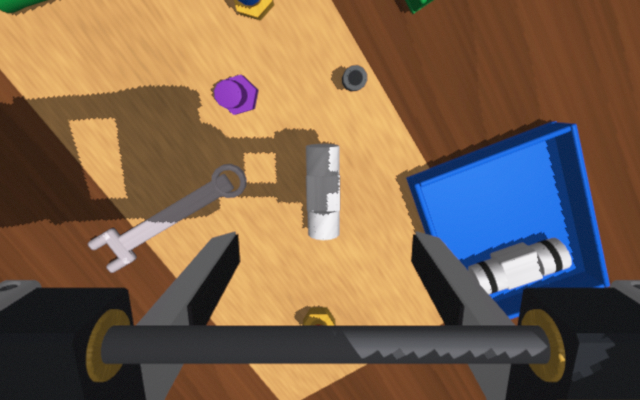

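Plain piston at row 190, col 323, aligned between the fingers; the ringed one lies flat in the tray (row 265, col 520).

Emit:
servo_tool([
  [7, [0, -0.1, -3], [0, 0, 0]],
  [7, [0, 0, -3], [0, 0, 0]],
  [7, [0, 0, -3], [0, 0, 0]],
  [7, [0, 0, -3], [0, 0, 0]],
  [7, [0, 0, -1.5], [0, 0, 0]],
  [7, [0, 0, -0.7], [0, 0, 0]],
  [7, [0, 0, -0.3], [0, 0, 0]],
  [7, [0, 0, 0], [0, 0, 0]],
  [2, [0, 0, 0], [0, 0, 0]],
  [2, [0, 0, 0], [0, 0, 0]],
  [2, [0, 0, 0], [0, 0, 0]],
  [2, [0, 0, 0], [0, 0, 0]],
  [2, [0, 0, 0], [0, 0, 0]],
  [2, [0, 0, 0], [0, 0, 0]],
  [2, [0, 0, 0], [0, 0, 0]],
  [2, [0, 0, 0], [0, 0, 0]],
])

```text
time_s: 13.3
position: [0.4405, -0.1669, 0.201]
ee_rot: [-2.731, -1.553, 0.0]
force: [-0.9, 0.6, 3.1]
gripper_width: 0.0298
gripper_force: 25.0
```

Emit:
servo_tool([
  [2, [0, 0, 1.5], [0, 0, 0]],
  [2, [0, 0, 3.5], [0, 0, 0]],
  [2, [0, 0, 3.5], [0, 0, 0]],
  [2, [1.3, -0.85, 1.5], [0, 0, -0.12]],
  [2, [1.3, -0.85, 0], [0, 0, -0.12]],
  [2, [1.3, -0.85, 0], [0, 0, -0.12]],
  [2, [1.3, -0.85, 0], [0, 0, -0.12]],
  [2, [1.3, -0.85, 0], [0, 0, -0.12]],
  [2, [1.3, -0.85, 0], [0, 0, -0.12]],
  [2, [1.3, -0.85, 0], [0, 0, -0.12]],
  [2, [1.3, -0.85, 0], [0, 0, -0.12]],
  [2, [1.3, -0.85, 0], [0, 0, -0.12]],
  [2, [1.4, -0.8, 0], [0, 0, -0.12]],
  [2, [0, 0, 0], [0, 0, 0]],
  [2, [0, 0, 0], [0, 0, 0]],
])

```text
time_s: 14.8
position: [0.5712, -0.2513, 0.3003]
ee_rot: [-3.131, 0.256, 0.002]
force: [0.2, -0.1, -0.6]
gripper_width: 0.03
gripper_force: 25.0
```

Emit:
servo_tool([
  [2, [0, 0, -3], [0, 0, 0]],
  [2, [0, 0, -3], [0, 0, 0]],
  [2, [0, 0, -2], [0, 0, 0]],
  [2, [0, 0, -0.8], [0, 0, 0]],
  [2, [0, 0, -0.3], [0, 0, 0]],
  [2, [0, 0, -0.2], [0, 0, 0]],
  [2, [0, 0, 0], [0, 0, 0]],
])

```text
time_s: 15.5
position: [0.5716, -0.2515, 0.2088]
ee_rot: [3.13, -0.26, 0.002]
force: [-0.4, 0.1, -1.6]
gripper_width: 0.03
gripper_force: 25.0
```

Emit:
servo_tool([
  [2, [0, 0, -0.1], [0, 0, 0]],
  [2, [0, 0, 0], [0, 0, 0]],
])

```text
time_s: 15.7
position: [0.5715, -0.2515, 0.2074]
ee_rot: [3.131, -0.26, 0.001]
force: [0.2, 0.5, -1.1]
gripper_width: 0.0295
gripper_force: 25.0
```

Emit:
servo_tool([
  [2, [0, 0, -0.1], [0, 0, 0]],
  [2, [0, 0, 0], [0, 0, 0]],
])

```text
time_s: 15.9
position: [0.5715, -0.2514, 0.2061]
ee_rot: [3.131, -0.261, 0.0]
force: [0.5, -1.3, -0.3]
gripper_width: 0.0296
gripper_force: 25.0
```

Emit:
servo_tool([
  [2, [0, 0, -0.06], [0, 0, 0]],
  [2, [0, 0, 0], [0, 0, 0]],
])

```text
time_s: 16.1
position: [0.5715, -0.2514, 0.206]
ee_rot: [3.131, -0.261, 0.0]
force: [-3.2, 1.6, 6.9]
gripper_width: 0.0303
gripper_force: 25.0
```

Emit:
servo_tool([
  [3.2, [0, 0, 0], [0, 0, 0]],
  [4, [0, 0, 0], [0, 0, 0]],
  [4.4, [0, 0, 0], [0, 0, 0]],
  [4.4, [0, 0, 1], [0, 0, 0]],
  [4.4, [0, 0, 3], [0, 0, 0]],
  [4.4, [0, 0, 4], [0, 0, 0]],
  [9.4, [-2, -0.3, 4], [0, 0, 0.1]],
  [9.4, [-2, -0.3, 2], [0, 0, 0.1]],
  [9.4, [-2, -0.3, 0], [0, 0, 0.1]],
  [9.4, [-2, -0.3, 0], [0, 0, 0.1]],
  [9.4, [-2, -0.4, 0], [0, 0, 0.1]],
  [9.4, [-2, -0.4, 0], [0, 0, 0.1]],
  [9.4, [-2, -0.4, 0], [0, 0, 0.1]],
  [9.4, [-2, -0.4, 0], [0, 0, 0.1]],
  [9.4, [-2.5, -0.4, 0], [0, 0, 0.1]],
  [9.4, [-2.6, -0.4, 0], [0, 0, 0.1]],
  [9.4, [0, 0, 0], [0, 0, 0]],
  [9.4, [0, 0, 0], [0, 0, 0]],
])

```text
time_s: 17.9
position: [0.3604, -0.2875, 0.3462]
ee_rot: [2.873, 1.268, 0.001]
force: [0.3, -0.2, 0.4]
gripper_width: 0.0939
gripper_force: 0.0
```

```bash
python3 w.py red_valve .36 -.287 w4 .034 0; python3 -c "
from w import *
save('top','top1')
import cv2
b=cv2.imread('pics/w4.png');a=cv2.imread('pics/top1.png')[100:300,290:490];cv2.imwrite('pics/c1.png',np.hstack([cv2.resize(a,(400,400)),cv2.resize(b,(400,250))[:0].reshape(0,400,3) if 0 else cv2.copyMakeBorder(cv2.resize(b,(400,250)),0,150,0,0,0)]))"
```

```text
tcp [ 0.3608 -0.2874  0.3459] yaw -0.739 t 17.95 tilt [ 0.001 -0.001 -1.   ] w 0.094
mark 0.64 [ 0.362  -0.2871]
mask 0.69 px [187. 325.] [168 307] [207 342] mean [ 0.3645 -0.2829] rect [ 364.2 -282.9] [35.1 28.4] pca 0.766
```

View pics/c1.png

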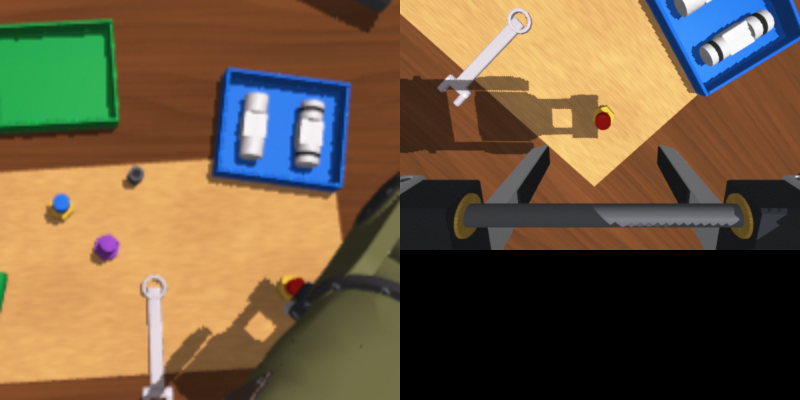

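Both pistons lie flat in the blue tray (left crop); the red valve is between the fingers in the right crop (col ~603, row 118).

Emit:
servo_tool([
  [7, [0.1, 0, -3], [0, 0, 0]],
  [7, [0, 0, -3], [0, 0, 0]],
  [7, [0, 0, -3], [0, 0, 0]],
  [7, [0, 0, -2], [0, 0, 0]],
  [7, [0, 0, -1.2], [0, 0, 0]],
  [7, [0, 0, -0.6], [0, 0, 0]],
  [7, [0, 0, -0.2], [0, 0, 0]],
  [7, [0, 0, 0], [0, 0, 0]],
  [1.4, [0, 0, 0], [0, 0, 0]],
  [1.4, [0, 0, 0], [0, 0, 0]],
  [1.4, [0, 0, 0], [0, 0, 0]],
  [1.4, [0, 0, 0], [0, 0, 0]],
  [1.4, [0, 0, 0], [0, 0, 0]],
  [1.4, [0, 0, 0], [0, 0, 0]],
  [1.4, [0, 0, 0], [0, 0, 0]],
  [1.4, [0, 0, 0], [0, 0, 0]],
], grip_force=20)

```text
time_s: 19.7
position: [0.3615, -0.2874, 0.2153]
ee_rot: [-2.872, -1.272, 0.0]
force: [0.0, -0.1, -0.2]
gripper_width: 0.0218
gripper_force: 20.0
```

Emit:
servo_tool([
  [1.4, [0, 0, 1.5], [0, 0, 0]],
  [1.4, [0, 0, 3.5], [0, 0, 0]],
  [1.4, [0, 0, 3.5], [0, 0, 0]],
  [1.4, [0.4, 1.5, 2.5], [0, 0, 0.04]],
  [1.4, [1.3, 3, 0], [0, 0, 0.04]],
  [1.4, [1.3, 3, 0], [0, 0, 0.04]],
  [1.4, [1.3, 3, 0], [0, 0, 0.04]],
  [1.4, [1.3, 3, 0], [0, 0, 0.04]],
  [1.4, [1.3, 3, 0], [0, 0, 0.04]],
  [1.4, [1.3, 3, 0], [0, 0, 0.04]],
  [1.4, [1.3, 3, 0], [0, 0, 0.04]],
  [1.4, [1.3, 3, 0], [0, 0, 0.04]],
  [1.4, [1.3, 3, 0], [0, 0, 0.04]],
  [1.4, [1.3, 3, 0], [0, 0, 0.04]],
  [1.4, [1.3, 3, 0], [0, 0, 0.04]],
  [1.4, [1.3, 3, 0], [0, 0, 0.04]],
  [1.4, [1.3, 3, 0], [0, 0, 0.04]],
  [1.4, [1.3, 3, 0], [0, 0, 0.04]],
  [1.4, [1.3, 3, 0], [0, 0, 0.04]],
  [1.4, [1.3, 3, 0], [0, 0, 0.04]],
])

```text
time_s: 21.7
position: [0.5738, 0.2089, 0.3251]
ee_rot: [-2.282, -2.159, 0.001]
force: [0.9, 0.5, -1.3]
gripper_width: 0.0218
gripper_force: 20.0
```

Emit:
servo_tool([
  [1.4, [0.4, 1.8, 0], [0, 0, 0.02]],
  [1.4, [0, 0, 0], [0, 0, 0]],
  [1.4, [0, 0, 0], [0, 0, 0]],
])

```text
time_s: 22.0
position: [0.5773, 0.2253, 0.3249]
ee_rot: [-2.262, -2.18, 0.001]
force: [0.0, -0.3, -1.3]
gripper_width: 0.0215
gripper_force: 20.0
```

```bash
python3 w.py orange_tray .578 .26 w5 .032 0
```

```text
tcp [0.5773 0.2249 0.3251] yaw -0.038 t 22.05 tilt [-0.001 -0.    -1.   ] w 0.0215
mask 0.91 px [141. 325.] [ 49 229] [253 421] mean [0.5779 0.2711] rect [577.6 259.3] [158.8 139.9] pca 1.433
```

View pics/w5.png

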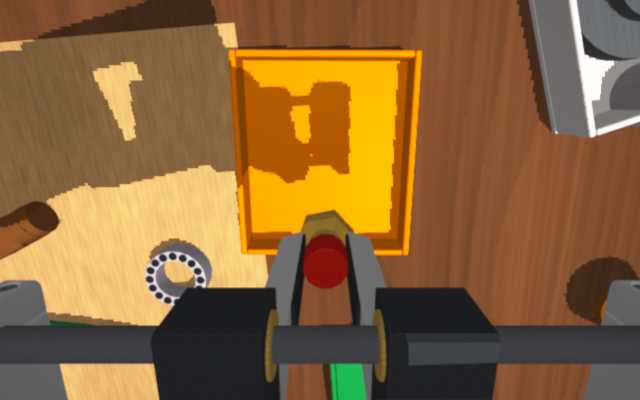

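The valve hangs upright (row 262, col 325) and the tray is aligned, centre x 0.578, y 0.259, rim size as given.

Emit:
servo_tool([
  [1.4, [0, 0, -3], [0, 0, 0]],
  [1.4, [0, 0, -3], [0, 0, 0]],
  [1.4, [0, 0, -2.4], [0, 0, 0]],
  [1.4, [0, 0, -1.2], [0, 0, 0]],
  [1.4, [0, 0, -0.5], [0, 0, 0]],
  [1.4, [0, 0, -0.2], [0, 0, 0]],
  [1.4, [0, 0, 0], [0, 0, 0]],
  [1.4, [0, 0, 0], [0, 0, 0]],
])

```text
time_s: 22.95
position: [0.5777, 0.2256, 0.2234]
ee_rot: [2.262, 2.18, 0.002]
force: [0.1, 0.4, -0.9]
gripper_width: 0.0214
gripper_force: 20.0
```

Emit:
servo_tool([
  [1.4, [0, 0, -0.1], [0, 0, 0]],
  [1.4, [0, 0, 0], [0, 0, 0]],
])

```text
time_s: 23.15
position: [0.5775, 0.2256, 0.2217]
ee_rot: [2.262, 2.18, 0.001]
force: [-0.0, 0.3, -0.8]
gripper_width: 0.0217
gripper_force: 20.0
```

Emit:
servo_tool([
  [1.4, [0, 0, -0.1], [0, 0, 0]],
  [1.4, [0, 0, 0], [0, 0, 0]],
])

```text
time_s: 23.35
position: [0.5775, 0.2256, 0.2204]
ee_rot: [2.262, 2.18, 0.0]
force: [0.3, 0.5, -1.1]
gripper_width: 0.0212
gripper_force: 20.0
```

Emit:
servo_tool([
  [1.4, [0, 0, -0.06], [0, 0, 0]],
  [1.4, [0, 0, 0], [0, 0, 0]],
])

```text
time_s: 23.55
position: [0.5775, 0.2256, 0.2204]
ee_rot: [2.262, 2.18, 0.001]
force: [-2.5, -0.5, 5.4]
gripper_width: 0.0214
gripper_force: 20.0
```

Emit:
servo_tool([
  [2.4, [0, 0, 0], [0, 0, 0]],
  [3.2, [0, 0, 0], [0, 0, 0]],
  [5, [0, 0, 0], [0, 0, 0]],
  [5, [0, 0, 0], [0, 0, 0]],
  [5, [0, 0, 1.5], [0, 0, 0]],
  [5, [0, 0, 4], [0, 0, 0]],
  [7, [0, 0, 4], [0, 0, 0]],
  [7, [-1, -2, 3], [0, 0, 0]],
  [7, [-1.5, -3.3, 0], [0, 0, 0]],
  [7, [-1.5, -3.3, 0], [0, 0, 0]],
  [7, [-1.5, -3.4, 0], [0, 0, 0]],
  [7, [-1.5, -3.4, 0], [0, 0, 0]],
  [7, [-1.5, -3.3, 0], [0, 0, 0]],
  [7, [-1.5, -3.3, 0], [0, 0, 0]],
  [7, [0, 0, 0], [0, 0, 0]],
  [7, [0, 0, 0], [0, 0, 0]],
])

```text
time_s: 25.15
position: [0.4774, 0.0053, 0.3459]
ee_rot: [2.263, 2.178, 0.002]
force: [0.3, 0.5, 0.1]
gripper_width: 0.0701
gripper_force: 0.0
```

```bash
python3 w.py blue_valve .477 .005 w6 .034 0
```

```text
tcp [0.4777 0.0059 0.3456] yaw -0.037 t 25.2 tilt [ 0.001  0.    -1.   ] w 0.0701
mark 0.74 [ 0.4703 -0.0036]
mask 0.92 px [194. 319.] [174 302] [215 336] mean [0.4723 0.0059] rect [471.7   6.1] [31.5 31.6] pca 1.43
```

View pics/w6.png

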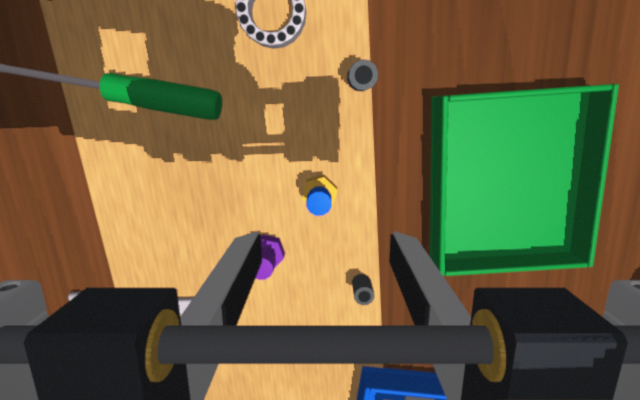

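```bash
python3 - <<'E'
from h import *
k=robot.get_calibration("wrist")
im=cv2.imread("pics/w6.png").astype(int);b,g,r=im[...,0],im[...,1],im[...,2]
m=(b>120)&(r<90)&(b>g+50);m[:150]=0;m[250:]=0;m[:,:290]=0;m[:,350:]=0
a=np.argwhere(m);print(len(a),a.min(0),a.max(0),a.mean(0));print([ray("wrist",a.mean(0),z,k).round(4) for z in(.034,.038,.044)])
y=(r>150)&(g>120)&(b<60);y[:150]=0;y[250:]=0;y[:,:290]=0;y[:,350:]=0
a=np.argwhere(y);print(len(a),a.min(0),a.max(0),ray("wrist",a.mean(0),.014,k).round(4))
robot.capture("top");print([(m["conf"],ray("top",np.array(m["position"])*[400,640],.025)) for m in robot.masks_of("top","blue_valve")[:3]])
for i in range(3):
  robot.capture("wrist");k=robot.get_calibration("wrist");print([(round(m["conf"],2),ray("wrist",np.array(m["position"])*[400,640],0,k).round(4)) for m in robot.mark_of("wrist","blue_valve")[:2]])
E
```

```text
475 [191 307] [214 330] [202.32421053 318.57052632]
[array([4.715e-01, 3.000e-04, 3.400e-02]), array([0.4716, 0.0014, 0.038 ]), array([0.4718, 0.0031, 0.044 ])]
34 [177 303] [197 336] [0.4755 0.0127 0.014 ]
[]
[(0.76, array([ 0.4197, -0.0585,  0.    ])), (0.59, array([ 0.4717, -0.0028,  0.    ]))]
[(0.8, array([ 0.4195, -0.0569,  0.    ])), (0.7, array([ 0.4712, -0.0016,  0.    ]))]
[(0.92, array([ 0.4715, -0.0038,  0.    ])), (0.73, array([ 0.4176, -0.0564,  0.    ]))]
```

Emit:
servo_tool([
  [6, [-0.6, -0.5, -3], [0, 0, 0]],
  [6, [0, 0, -3], [0, 0, 0]],
  [6, [0, 0, -3], [0, 0, 0]],
  [6, [0, 0, -2], [0, 0, 0]],
  [6, [0, 0, -1.2], [0, 0, 0]],
  [6, [0, 0, -0.6], [0, 0, 0]],
  [6, [0, 0, -0.2], [0, 0, 0]],
  [6, [0, 0, 0], [0, 0, 0]],
  [1.4, [0, 0, 0], [0, 0, 0]],
  [1.4, [0, 0, 0], [0, 0, 0]],
  [1.4, [0, 0, 0], [0, 0, 0]],
  [1.4, [0, 0, 0], [0, 0, 0]],
  [1.4, [0, 0, 0], [0, 0, 0]],
  [1.4, [0, 0, 0], [0, 0, 0]],
  [1.4, [0, 0, 0], [0, 0, 0]],
])

```text
time_s: 27.2
position: [0.4715, 0.0006, 0.2148]
ee_rot: [2.262, 2.18, 0.0]
force: [0.1, -1.0, 3.1]
gripper_width: 0.0217
gripper_force: 20.0
```

Emit:
servo_tool([
  [1.4, [0, 0, 1.5], [0, 0, 0]],
  [1.4, [0, 0, 3.5], [0, 0, 0]],
  [1.4, [0, 0, 3.5], [0, 0, 0]],
  [1.4, [0.7, 1.7, 2.5], [0, 0, 0]],
  [1.4, [1, 2.8, 0], [0, 0, 0]],
  [1.4, [1, 2.8, 0], [0, 0, 0]],
  [1.4, [1, 2.8, 0], [0, 0, 0]],
  [1.4, [1, 2.8, 0], [0, 0, 0]],
  [1.4, [1, 2.8, 0], [0, 0, 0]],
  [1.4, [1, 2.8, 0], [0, 0, 0]],
  [1.4, [1, 2.8, 0], [0, 0, 0]],
  [1.4, [1, 2.8, 0], [0, 0, 0]],
  [1.4, [1, 2.8, 0], [0, 0, 0]],
  [1.4, [1, 2.4, 0], [0, 0, 0]],
  [1.4, [0, 0, 0], [0, 0, 0]],
  [1.4, [0, 0, 0], [0, 0, 0]],
])

```text
time_s: 28.8
position: [0.5783, 0.2937, 0.324]
ee_rot: [-2.261, -2.181, 0.002]
force: [0.2, -0.8, -0.6]
gripper_width: 0.0213
gripper_force: 20.0
```

Emit:
servo_tool([
  [1.4, [0, 0, -3], [0, 0, 0]],
  [1.4, [0, 0, -3], [0, 0, 0]],
  [1.4, [0, 0, -2.4], [0, 0, 0]],
  [1.4, [0, 0, -1.2], [0, 0, 0]],
  [1.4, [0, 0, -0.5], [0, 0, 0]],
  [1.4, [0, 0, -0.2], [0, 0, 0]],
  [1.4, [0, 0, 0], [0, 0, 0]],
  [1.4, [0, 0, 0], [0, 0, 0]],
])

```text
time_s: 29.6
position: [0.5787, 0.2936, 0.2229]
ee_rot: [2.262, 2.18, 0.002]
force: [0.2, 0.7, -0.5]
gripper_width: 0.0215
gripper_force: 20.0
```

Emit:
servo_tool([
  [1.4, [0, 0, -0.1], [0, 0, 0]],
  [1.4, [0, 0, 0], [0, 0, 0]],
])

```text
time_s: 29.8
position: [0.5785, 0.2936, 0.2211]
ee_rot: [2.262, 2.18, 0.001]
force: [-0.2, 0.7, -1.4]
gripper_width: 0.0217
gripper_force: 20.0
```

Emit:
servo_tool([
  [1.4, [0, 0, -0.1], [0, 0, 0]],
  [1.4, [0, 0, 0], [0, 0, 0]],
])

```text
time_s: 30.0
position: [0.5785, 0.2936, 0.2199]
ee_rot: [2.262, 2.18, 0.0]
force: [0.3, -0.1, 0.4]
gripper_width: 0.0214
gripper_force: 20.0
```

Emit:
servo_tool([
  [1.4, [0, 0, -0.05], [0, 0, 0]],
  [1.4, [0, 0, 0], [0, 0, 0]],
])

```text
time_s: 30.2
position: [0.5785, 0.2936, 0.2198]
ee_rot: [2.262, 2.18, 0.001]
force: [-1.2, -0.7, 5.8]
gripper_width: 0.0213
gripper_force: 20.0
```

Emit:
servo_tool([
  [2.4, [0, 0, 0], [0, 0, 0]],
  [3.2, [0, 0, 0], [0, 0, 0]],
  [5, [0, 0, 0], [0, 0, 0]],
  [5, [0, 0, 0], [0, 0, 0]],
  [5, [0, 0, 1.5], [0, 0, 0]],
  [5, [0, 0, 4], [0, 0, 0]],
  [8, [0, 0, 4], [0, 0, 0]],
  [8, [-1.5, -1.6, 3], [0, 0, 0]],
  [8, [-3, -3, 0], [0, 0, 0]],
  [8, [-3, -3, 0], [0, 0, 0]],
  [8, [-3, -3, 0], [0, 0, 0]],
  [8, [-3, -3, 0], [0, 0, 0]],
  [8, [0, 0, 0], [0, 0, 0]],
  [8, [0, 0, 0], [0, 0, 0]],
])

```text
time_s: 31.6
position: [0.4435, 0.1573, 0.3457]
ee_rot: [2.262, 2.178, 0.003]
force: [-0.4, -0.4, -0.0]
gripper_width: 0.0801
gripper_force: 0.0
```

```bash
python3 w.py bearing .443 .158 w7 .02 0
```

```text
tcp [0.4439 0.1578 0.3454] yaw -0.037 t 31.65 tilt [ 0.002  0.001 -1.   ] w 0.0799
mark 0.7 [0.4411 0.1542]
mask 0.86 px [192. 322.] [160 292] [222 351] mean [0.4405 0.1569] rect [440.1 157.4] [55.6 52.6] pca -1.489
```

View pics/w7.png

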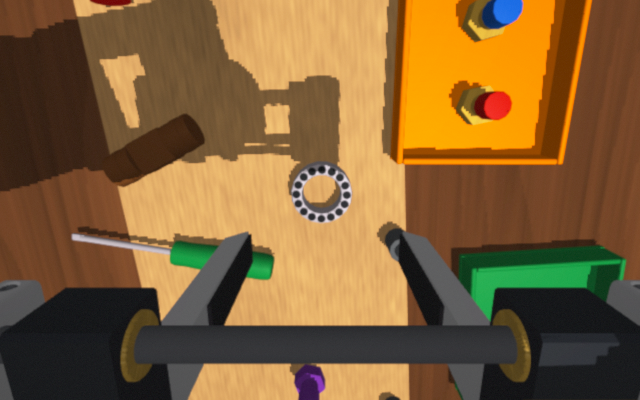

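Bearing at row 192, col 322; both valves stand in the orange tray (rows 15–105, col ~490).

Emit:
servo_tool([
  [8, [-0.3, -0.1, -3], [0, 0, 0]],
  [8, [0, 0, -3], [0, 0, 0]],
  [8, [0, 0, -3], [0, 0, 0]],
  [8, [0, 0, -3], [0, 0, 0]],
  [8, [0, 0, -1.4], [0, 0, 0]],
  [8, [0, 0, -0.7], [0, 0, 0]],
  [8, [0, 0, -0.3], [0, 0, 0]],
  [8, [0, 0, 0], [0, 0, 0]],
  [4.5, [0, 0, 0], [0, 0, 0]],
  [4.5, [0, 0, 0], [0, 0, 0]],
  [4.5, [0, 0, 0], [0, 0, 0]],
  [4.5, [0, 0, 0], [0, 0, 0]],
  [4.5, [0, 0, 0], [0, 0, 0]],
  [4.5, [0, 0, 0], [0, 0, 0]],
], grip_force=25)

```text
time_s: 33.15
position: [0.4406, 0.1566, 0.2006]
ee_rot: [2.262, 2.18, 0.001]
force: [-1.1, -0.6, 5.7]
gripper_width: 0.0549
gripper_force: 25.0
```

Emit:
servo_tool([
  [4.5, [0, 0, 1.5], [0, 0, 0]],
  [4.5, [0, 0, 3.5], [0, 0, 0]],
  [4.5, [0, 0, 3.5], [0, 0, 0]],
  [4.5, [1, -0.7, 1.5], [0, 0, 0]],
  [4.5, [2, -1.5, 0], [0, 0, 0.01]],
  [4.5, [2, -1.5, 0], [0, 0, 0.01]],
  [4.5, [2, -1.5, 0], [0, 0, 0.01]],
  [4.5, [2, -1.5, 0], [0, 0, 0.01]],
  [4.5, [2, -1.5, 0], [0, 0, 0.01]],
  [4.5, [2, -1.5, 0], [0, 0, 0.01]],
  [4.5, [2, -1.5, 0], [0, 0, 0]],
  [4.5, [2, -1.5, 0], [0, 0, 0]],
  [4.5, [2, -1.5, 0], [0, 0, 0]],
  [4.5, [1.5, -0.8, 0], [0, 0, 0]],
  [4.5, [0, 0, 0], [0, 0, 0]],
  [4.5, [0, 0, 0], [0, 0, 0]],
])

```text
time_s: 34.75
position: [0.6451, 0.0067, 0.2995]
ee_rot: [-2.195, -2.246, 0.001]
force: [-0.3, 0.8, -2.1]
gripper_width: 0.0552
gripper_force: 25.0
```

Emit:
servo_tool([
  [4.5, [0, 0, -3], [0, 0, 0]],
  [4.5, [0, 0, -3], [0, 0, 0]],
  [4.5, [0, 0, -2], [0, 0, 0]],
  [4.5, [0, 0, -0.8], [0, 0, 0]],
  [4.5, [0, 0, -0.3], [0, 0, 0]],
  [4.5, [0, 0, -0.1], [0, 0, 0]],
  [4.5, [0, 0, 0], [0, 0, 0]],
  [4.5, [0, 0, 0], [0, 0, 0]],
])

```text
time_s: 35.55
position: [0.6456, 0.0066, 0.2092]
ee_rot: [2.195, 2.246, 0.001]
force: [-0.6, 0.6, -1.9]
gripper_width: 0.0552
gripper_force: 25.0
```

Emit:
servo_tool([
  [4.5, [0, 0, -0.1], [0, 0, 0]],
  [4.5, [0, 0, 0], [0, 0, 0]],
])

```text
time_s: 35.75
position: [0.6454, 0.0066, 0.2074]
ee_rot: [2.196, 2.247, 0.0]
force: [-0.1, 1.8, -1.6]
gripper_width: 0.0551
gripper_force: 25.0
```

Emit:
servo_tool([
  [4.5, [0, 0, -0.1], [0, 0, 0]],
  [4.5, [0, 0, 0], [0, 0, 0]],
])

```text
time_s: 35.95
position: [0.6454, 0.0066, 0.2061]
ee_rot: [-2.196, -2.247, 0.0]
force: [0.3, -0.5, -2.4]
gripper_width: 0.0552
gripper_force: 25.0
```

Emit:
servo_tool([
  [4.5, [0, 0, -0.08], [0, 0, 0]],
  [4.5, [0, 0, 0], [0, 0, 0]],
])

```text
time_s: 36.15
position: [0.6455, 0.0065, 0.2057]
ee_rot: [2.196, 2.247, 0.0]
force: [-1.8, 0.5, 1.4]
gripper_width: 0.0549
gripper_force: 25.0
```

Contact (force went from −2.4 to +1.4 N). Release, retreat and check.

Emit:
servo_tool([
  [5.8, [0, 0, 0], [0, 0, 0]],
  [6.4, [0, 0, 0], [0, 0, 0]],
  [7, [0, 0, 0], [0, 0, 0]],
  [7, [0, 0, 0], [0, 0, 0]],
  [7, [0, 0, 1.5], [0, 0, 0]],
  [7, [0, 0, 4], [0, 0, 0]],
  [7, [0, 0, 4], [0, 0, 0]],
  [7, [-3, 0, 4], [0, 0, 0]],
  [7, [-4, 0, 3], [0, 0, 0]],
  [7, [-4, 0, 2], [0, 0, 0]],
  [7, [-4, 0, 0], [0, 0, 0]],
  [7, [-4, 0, 0], [0, 0, 0]],
  [7, [-4, 0, 0], [0, 0, 0]],
  [7, [0, 0, 0], [0, 0, 0]],
  [7, [0, 0, 0], [0, 0, 0]],
])

```text
time_s: 37.65
position: [0.4152, 0.0066, 0.3919]
ee_rot: [2.194, 2.245, 0.003]
force: [0.3, -0.5, 1.0]
gripper_width: 0.0702
gripper_force: 0.0
```

```bash
python3 - <<'E'
from h import *
a=save("top","top2");b=save("scene","scene2")
cv2.imwrite("pics/fin.png",np.vstack([cv2.resize(a[95:245,170:470],(600,300)),cv2.resize(b[120:400,140:480],(364,300)).copy() if 0 else cv2.copyMakeBorder(cv2.resize(b[120:400,140:480],(364,300)),0,0,0,236,0)])[:,:,::-1])
E
```

```text
(no output)
```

View pics/fin.png

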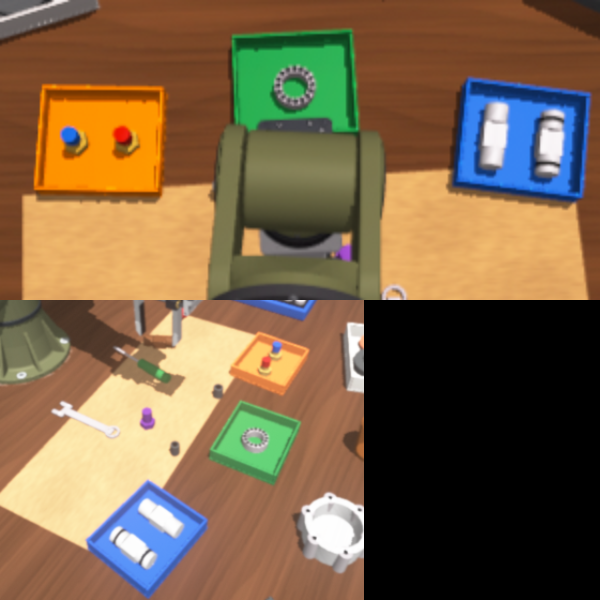

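All five parts are in their trays as asked; both sockets (217,390 and 174,448 in the lower crop) and the purple valve are still standing.

```bash
python3 -c "
from plant import robot
print(robot.hand_in())"
```

```text
the job is handed in; nothing more can be done
None
```

I handed the job in at about 38 s: both pistons lie in the blue tray, both brass valves stand in the orange tray, the bearing lies flat in the green tray, and the two sockets were left untouched.

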